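# Stack the pinned bead trays on the annealing hearth

### The job

Take the two empty bead trays from their sloping rests and stack them on the low brick hearth: first the deep tray on the hearth, then the shallow tray on the deep one, each level and fully home with all four corner pins down in the sockets below. Set them down rather than dropping them, leave the stack standing free, and do not disturb the kiln posts, bottle shoulder, mandrel caddy or tongs.

Things in the scene. Friction and masses are not known exactly. Their poses are not given: they have to be found in the camera images.
- tray_deep: deep clay tray, about 0.36 kg: plate 140 (x) x 104 (y) x 6 mm; four 22 mm square corner posts, tops 62 mm above the plate's underside; dark steel lifting fin at the centre, 50 mm long (x), 10 mm thick (y), top 50 mm above the underside. Origin: centre of the plate's underside (pins go 9 mm below), z out of its upper face. Same after a half turn. Starts on a rest, tilted 30 degrees
- tray_shallow: shallow clay tray, about 0.28 kg: same plan, plate, pins, sockets and fin length and thickness as the deep tray, but post tops 42 mm and fin top 36 mm above the plate's underside. Origin: centre of the plate's underside (pins go 9 mm below), z out of its upper face. Same after a half turn. Starts on the other rest, tilted 30 degrees
- hearth: fixed pale brick hearth, 160 (x) x 124 (y) x 12 mm, with four 22 mm square corner posts at x +-58, y +-40 mm whose tops are 36 mm above the table, each with a 12 mm square socket 13 mm deep. Origin: centre of its underside, on the table; z up
- hearth_seat (a point): point at the centre of the hearth, level with its post tops (36 mm above the table); the deep tray's origin belongs here, its x axis along the hearth's x (either way round)
- deep_seat (a point): point on the deep tray's axis, level with its post tops (62 mm above its origin); the shallow tray's origin belongs here, x axes along one another (either way round). Corner posts and sockets of all trays are centred at x +-58, y +-40 mm, sockets 12 mm square, 13 mm deep; under the same corners each tray has a round pin 8 mm thick, 9 mm long, tapering to 4 mm
- rest_a: fixed steel easel rest, foot 150 x 70 mm. Two sloping rails, 30 degrees from level, rise towards its +x to 98 mm and carry one tray; the tray's upper face leans to the rest's -x (roughly at the robot). A lip at the low end, 8 mm over the rails, stops the tray. Origin: on the table under the centre, 60 mm below the centre of the tray's underside; z up
- rest_b: fixed steel easel rest, foot 150 x 70 mm. Two sloping rails, 30 degrees from level, rise towards its +x to 98 mm and carry one tray; the tray's upper face leans to the rest's -x (roughly at the robot). A lip at the low end, 8 mm over the rails, stops the tray. Origin: on the table under the centre, 60 mm below the centre of the tray's underside; z up
- kiln_post0: lowest of a loose stack of three kiln posts, each a pale cylinder 48 mm across and 50 mm high; stack 150 mm high. Origin: centre of its underside. Leave alone
- kiln_post1: middle kiln post of the stack; origin at the centre of its underside. Leave alone
- kiln_post2: top kiln post of the stack; origin at the centre of its underside. Leave alone
- bottle_shoulder: loose frosted blue bottle shoulder, standing on its cut edge, 60 mm across, 125 mm high, neck up. Origin: centre of its underside. Leave alone
- mandrel_caddy: loose beechwood block 56 x 56 x 70 mm with thin steel mandrels standing up to 217 mm above the table. Origin: centre of its underside. Leave alone
- tongs: loose nickel tongs lying flat, 208 mm long (x), 36 mm wide, 10 mm high. Origin: at the middle, level with the table. Leave alone

How it is judged:
By the outcome, as a careful person would: the job done as asked, in the order asked, and still so for the second after the job is handed in, with the robot touching nothing.
It also fails if it takes over 64 s, if anything falls off the work surface, if the arm or the gripper's body presses on something with over 40 N, if the wrist force passes 120 N, or if a joint passes its speed limit or range.

### The arm

A 6-joint arm with a two-finger parallel gripper is mounted at the origin on the work surface. World frame = base frame: x ahead of the robot, y to its left, z up, the work surface at z = 0. Lengths are in m, angles in degrees, forces in N, time in s.
With the tool pointing down it reaches from about 0.35 to 0.875 m from the base axis. Payload 4.2 kg.
Tool frame: the origin (TCP) lies on the front face of the gripper's body, between the roots of the fingers; the fingertips stand 70 mm ahead of it and the grasp point (between the pads) lies 51 mm ahead of it; z points along the fingers, y is the line along which they close (so a half turn about z gives the same grasp; the last joint's range is limited). The gripper opens to 87 mm and grips with 3 to 60 N. Pads are 19 mm wide; open, the fingers measure 117 mm over their backs; the gripper's body (75 mm by 190 mm) begins 51 mm behind the grasp point.
Start: joints at [-52.678, 22.042, 0.453, 0, -68.411, -14.817], TCP at [0.239, -0.577, 0.292] pointing down, gripper open.
Joint ranges: [-179.83, 179.83], [-69.29, 118.12], [-61.27, 80.66], [-181.25, 117.63], [-171.15, -9.14], [-177.46, 177.46]. Speed limits (degrees/s): [159.86, 159.86, 180, 180, 180, 180].

### API

Orientations are given as a 3x3 rotation matrix whose columns are the frame's x, y, z axes.
In Python, from station import r gives the robot as it stands.
- The arm moves only by the shell command python3 -m pendant 'ROWS' [OPENING]. ROWS is JSON, a list of rows, each a list of 2 entries, a list of its own where there are three numbers: the shift along the tool's x, y, z in mm, then the turn, a rotation vector about the tool's x, y, z in rad. A call has 1 to 10 rows; each row is the pose to reach, as a shift and turn from the pose commanded when the call began, along the tool's axes at that moment; what a row does not reach only later rows make up. A row lasts 1/10 s, in which the tool goes at most 50 mm and 8.59 degrees, less where a joint would pass 70% of its speed; a pose out of reach is approached as far as the arm can. A call with a gripper value outside its range is refused whole. OPENING is the opening, from 0 (shut) to 1 (fully open), set as the call begins (- or left out, the last holds). The fingers move at their own pace and stop on an object; the grip force is fixed at half the most. Time passes only in rows, so rows that repeat a pose let the fingers close. It gives the time, the measured TCP pose, the force, the opening and the grip force at its end, in the units of the state.
- r.sense(): the state, without advancing time (a new reading comes with each control period).
- r.capture(name): name is "side" or "top" or "wrist"; returns a dict with "frame" (400x640x3 uint8, red, green, blue), "vertical_fov" (degrees; the focal length in pixels is half the picture's height over the tangent of half this angle, whatever the lens; pixels are square), "cx", "cy" (the principal point, pixels), "rvec" (rotation vector, rad) and "tvec" (3), from world to camera coordinates, as OpenCV has them. Camera axes: x right, y down, z forward; pixel columns grow to the right and rows downward; lengths in m; the calibration is good to about 2 mm. A picture is of the moment at which its call begins. There is no depth.
- r.finish_job(): hands the job in; it is judged then, once.
The state is a dict: "time_s": time; "joints": joint angles; "joint_velocities": joint speeds; "effort": joint torques, N m; "tcp_pos": TCP position; "ee_rot": TCP orientation; "wrist_force": force on the tool from outside, world axes, zero at the start; "moment": the same for the moment, N m; "gripper_width": opening from 0.0 (shut) to 1.0 (fully open); "gripper_force": force on a finger pad.
Only numpy, scipy, OpenCV 4.12 (cv2) and the standard library are available. Lean on these libraries where they do the work, as an engineer would, in place of code of your own. Each camera call takes 0.05 s, during which the arm holds its last target. There are 200 camera calls.

## Working session

There is one attempt and no reset: what is moved stays moved. The work goes in short steps, Python scripts to look and compute and a shell command to move; the robot and the scene stay as the last step left them, time stands still between calls to the robot, and variables do not carry over. Pictures are saved under pics/ and viewed, at most 10 in all, crops included, and the job is handed in when it is done.

```bash
ls; mkdir -p pics; python3 - <<'E'
from station import r
import cv2,numpy as np,pickle
s=r.sense();print(s)
for n in("side","top","wrist"):
    c=r.capture(n);pickle.dump(c,open(f'pics/{n}0.pkl','wb'));cv2.imwrite(f'pics/{n}0.png',c['frame'][:,:,::-1])
    R=cv2.Rodrigues(np.array(c['rvec']))[0];print(n,c['vertical_fov'],c['cx'],c['cy'],-R.T@np.array(c['tvec']).ravel(),R[2])
E
```

```text
pics
{'time_s': 0.0, 'joints': array([-5.26767021e+01,  2.20906150e+01,  3.79656727e-01, -2.73043215e-02,
       -6.84128101e+01, -1.48166958e+01]), 'joint_velocities': array([ 0.02117798, -0.01236423,  0.04434009, -0.02478665, -0.0423178 ,
       -0.08142372]), 'effort': array([ 2.02179513e-04, -3.90664244e+01,  1.87405318e+01,  4.22008932e+00,
        1.09442265e-02, -1.85817462e-04]), 'tcp_pos': array([ 0.23908634, -0.57696878,  0.29116452]), 'ee_rot': array([[-9.23902654e-01, -3.82626409e-01, -9.57325206e-04],
       [-3.82627586e-01,  9.23900527e-01,  1.98646192e-03],
       [ 1.24400470e-04,  2.20159648e-03, -9.99997569e-01]]), 'wrist_force': array([-0.21344794, -0.0089818 ,  0.07605287]), 'moment': array([ 0.04710135, -0.0398642 ,  0.03071494]), 'gripper_force': 0.0, 'gripper_width': 1.0007397145372057}
side 47.00337958935214 321.60484153799 204.21257276295376 [0.20638062 0.63041521 0.85406863] [ 0.38035132 -0.57484402 -0.72449101]
top 42.31094619493668 313.0245514178927 198.1235881226361 [ 0.48201393 -0.02223622  1.22744695] [ 0.09173676  0.02207353 -0.99553861]
wrist 68.23593820784521 321.9553346813797 192.06880714260072 [ 0.16429599 -0.60837478  0.38381097] [ 0.27142172  0.11482462 -0.9555865 ]
```

View pics/top0.png

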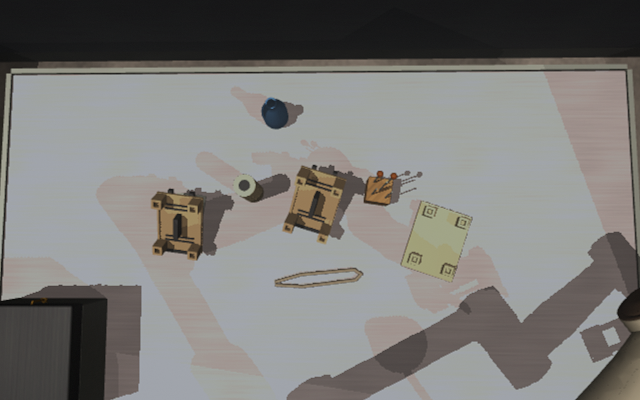

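View pics/side0.png

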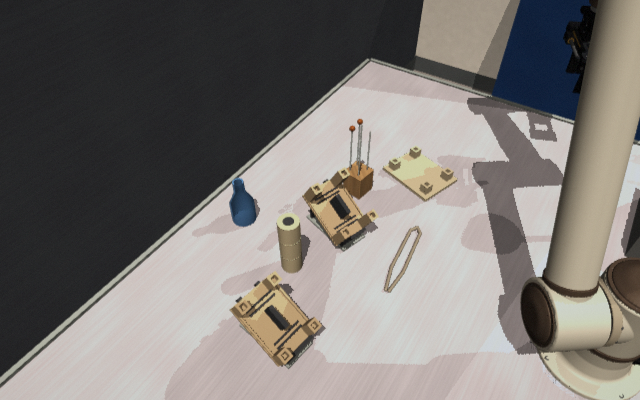

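The top view shows two trays on rests at about (178,225) and (316,205), the hearth at (437,240), the posts (247,186), bottle (275,113), caddy (380,188) and tongs (318,277). In the side view the trays are at (278,320) and (340,212), and the hearth at (420,173). I'll enlarge these areas to get the corners.

```bash
python3 - <<'E'
import cv2,numpy as np
t=cv2.imread('pics/top0.png');s=cv2.imread('pics/side0.png')
def crop(im,x,y,lab):
    c=cv2.resize(im[y:y+75,x:x+66],None,fx=4,fy=4,interpolation=cv2.INTER_CUBIC)
    for k in range(0,66,10):
        cv2.line(c,(k*4,0),(k*4,8),(0,0,255),1)
    for k in range(0,75,10): cv2.line(c,(0,k*4),(8,k*4),(0,0,255),1)
    cv2.putText(c,f'{x},{y}',(12,20),0,.4,(0,0,255),1);return c
A=np.hstack([crop(t,147,187,''),crop(t,285,160,''),crop(t,402,198,'')])
def crop2(im,x,y):
    c=cv2.resize(im[y:y+100,x:x+88],None,fx=3,fy=3,interpolation=cv2.INTER_CUBIC)
    for k in range(0,88,10): cv2.line(c,(k*3,0),(k*3,8),(0,0,255),1)
    for k in range(0,100,10): cv2.line(c,(0,k*3),(8,k*3),(0,0,255),1)
    cv2.putText(c,f'{x},{y}',(12,20),0,.4,(0,0,255),1);return c
B=np.hstack([crop2(s,235,270),crop2(s,298,160),crop2(s,377,135)])
cv2.imwrite('pics/comp.png',np.vstack([A,B]))
E
```

```text
(no output)
```

View pics/comp.png

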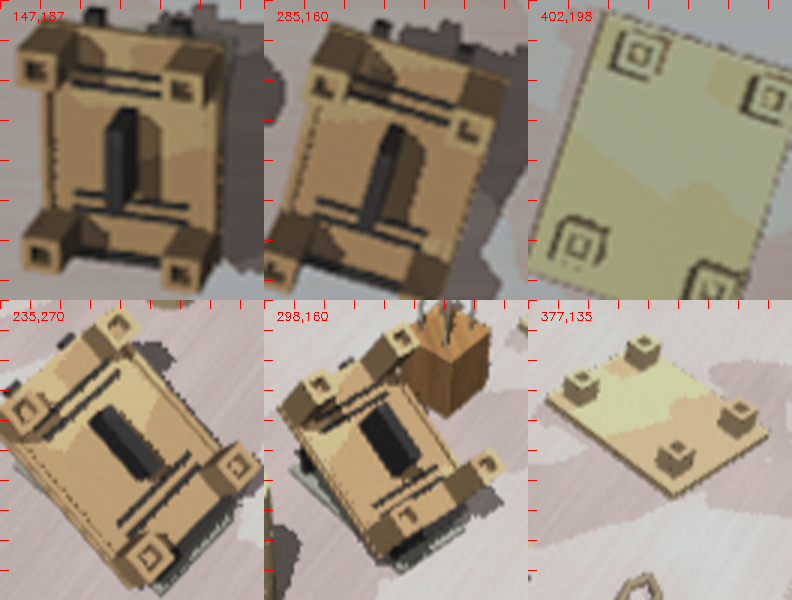

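The tall posts show that the right tray (top 316,205) is the deep one and the left tray the shallow one. All the sockets can be seen in both views, so I'll triangulate them.

```bash
cat > h.py <<'E'
import cv2,numpy as np,pickle
from scipy.spatial.transform import Rotation as Ro
def cam(c):
    f=200/np.tan(np.radians(c['vertical_fov']/2));K=np.array([[f,0,c['cx']],[0,f,c['cy']],[0,0,1.]])
    R=cv2.Rodrigues(np.array(c['rvec'],float))[0];return K,R,np.array(c['tvec'],float).reshape(3,1)
def P(c): K,R,t=cam(c);return K@np.hstack([R,t])
def tri(ca,cb,a,b):
    X=cv2.triangulatePoints(P(ca),P(cb),np.array(a,float).T,np.array(b,float).T);return (X[:3]/X[3]).T
def plane(c,uv,z):
    K,R,t=cam(c);o=(-R.T@t).ravel();d=(R.T@np.linalg.inv(K)@np.c_[np.array(uv,float).reshape(-1,2),np.ones(np.array(uv).size//2)].T).T
    return o+d*((z-o[2])/d[:,2])[:,None]
def proj(c,X):
    K,R,t=cam(c);q=K@(R@np.array(X,float).reshape(-1,3).T+t);return (q[:2]/q[2]).T
def fit(model,X):  # rigid fit X ~ R m + t
    m=np.array(model,float);mc=m.mean(0);xc=X.mean(0);R,_=Ro.align_vectors(X-xc,m-mc);R=R.as_matrix();t=xc-R@mc
    return R,t,X-(m@R.T+t)
E
python3 - <<'E'
from h import *
np.set_printoptions(precision=4,suppress=True)
s=pickle.load(open('pics/side0.pkl','rb'));t=pickle.load(open('pics/top0.pkl','rb'))
C=[[58,40],[58,-40],[-58,40],[-58,-40]]
def m(z): return np.array([[a,b,z] for a,b in C])/1e3
D={'shallow':(.042,[(156.25,204.5),(192,209),(156.5,250.75),(192,255)],[(244,306.7),(274.3,278.7),(285,355.3),(314.3,325.3)]),
'deep':(.062,[(300.25,182),(335.25,192.5),(288.25,228)],[(316.7,188.3),(345,172.7),(345.7,232.7)]),
'hearth':(.036,[(430,211.25),(463,222.5),(414.5,258.75)],[(395.3,162.7),(416,150),(427,185.7)])}
for k,(z,a,b) in D.items():
    X=tri(t,s,a,b);R,p,e=fit(m(z)[:len(a)],X);print(k,p,Ro.from_matrix(R).as_euler('ZYX',degrees=True));print(X,e*1e3)
    if k=='hearth':print(plane(t,a,.036),plane(s,b,.036))
for n,z,a in(('kiln',.15,(246,187)),('caddytop',.07,(379,184)),('m1',.21,(380,175)),('m2',.21,(419,175))):print(n,plane(t,[a],z))
print('kiln side',plane(s,[(289,219)],.15),'mandrel tips side',tri(t,s,[(380,175),(394,176)],[(352,128),(360,122)]))
E
```

```text
shallow [0.5152 0.3089 0.093 ] [ -7.8821 -29.8077   1.2501]
[[0.5698 0.3409 0.1214]
 [0.56   0.2628 0.1223]
 [0.4702 0.3558 0.066 ]
 [0.4605 0.276  0.0625]] [[-0.2312 -0.7273 -1.2144]
 [ 0.0601  0.5138  1.1281]
 [-0.1172  0.3327  1.0366]
 [ 0.2883 -0.1191 -0.9504]]
deep [0.557  0.0059 0.1103] [-16.8372 -31.8404  -1.8159]
[[ 0.6167  0.0291  0.1402]
 [ 0.5921 -0.0459  0.142 ]
 [ 0.5215  0.0584  0.0783]] [[ 0.3531 -0.6508  0.3464]
 [ 0.1521  0.5063 -0.0204]
 [-0.5052  0.1445 -0.326 ]]
hearth [ 0.4929 -0.2864  0.0259] [-18.9715   0.6948  -3.2831]
[[ 0.5609 -0.268   0.0229]
 [ 0.5346 -0.3423  0.0275]
 [ 0.451  -0.23    0.0243]] [[ 0.1898 -0.4921  0.019 ]
 [-0.1533  0.7663 -0.0339]
 [-0.0364 -0.2741  0.0149]]
[[ 0.5613 -0.2648  0.036 ]
 [ 0.5354 -0.3396  0.036 ]
 [ 0.4527 -0.2275  0.036 ]] [[ 0.5538 -0.2545  0.036 ]
 [ 0.5298 -0.3328  0.036 ]
 [ 0.4458 -0.2187  0.036 ]]
kiln [[0.6049 0.1428 0.15  ]]
caddytop [[ 0.6204 -0.1449  0.07  ]]
m1 [[ 0.6216 -0.1323  0.21  ]]
m2 [[ 0.6215 -0.2092  0.21  ]]
kiln side [[0.6093 0.1431 0.15  ]] mandrel tips side [[ 0.6237 -0.1331  0.1993]
 [ 0.6204 -0.1614  0.2006]]
```

```bash
python3 - <<'E'
from h import *
np.set_printoptions(precision=2,suppress=True,linewidth=150)
def edge(fn,a,b,n=12,half=8):
    g=cv2.GaussianBlur(cv2.imread(fn,0).astype(np.float32),(0,0),.7);a=np.array(a,float);b=np.array(b,float)
    d=(b-a)/np.linalg.norm(b-a);nn=np.array([-d[1],d[0]]);o=[]
    for k in np.linspace(0,1,n):
        p=a+(b-a)*k;w=np.arange(-half,half,.25)
        l=np.array([cv2.getRectSubPix(g,(1,1),tuple(map(float,p+nn*x)))[0,0] for x in w]);gr=np.gradient(l)
        i=np.argmax(np.abs(gr));o.append(w[i])
    o=np.array(o);k=np.linspace(-1,1,n);print(o,'quad',np.polyfit(k,o,2))
edge('pics/top0.png',(15,71),(620,67))
edge('pics/top0.png',(11,75),(6,280))
edge('pics/top0.png',(629,75),(635,230))
edge('pics/side0.png',(5,380),(365,63))
edge('pics/side0.png',(375,60),(600,130))
E
```

```text
[-3.25  3.75  4.25  3.5   4.    3.5   3.5   4.    3.5   4.    3.25  3.75] quad [-2.91  1.36  4.29]
[ 5.25 -1.    6.75  7.25  7.75  1.25  1.75  2.5   2.75  5.25  3.75  4.5 ] quad [ 0.34 -0.26  3.85]
[3.75 4.   3.5  3.25 2.75 2.25 2.75 2.25 2.   1.5  1.   1.75] quad [ 0.18 -1.35  2.49]
[-5.75 -5.75 -5.5  -5.   -4.75 -4.25  2.25 -4.   -3.5  -3.25 -3.25  1.75] quad [ 0.11  2.63 -3.46]
[-1.5  -1.    3.    2.75  2.75  6.   -1.    6.    3.   -1.75 -1.5   7.  ] quad [-2.16  1.15  2.83]
```

```bash
python3 -m pendant '[[[-345,176,71],[0,0,0.707]],[[-345,176,71],[0,0,0.707]],[[-345,176,71],[0,0,0.707]],[[-345,176,71],[0,0,0.707]],[[-345,176,71],[0,0,0.707]],[[-345,176,71],[0,0,0.707]],[[-345,176,71],[0,0,0.707]],[[-345,176,71],[0,0,0.707]],[[-345,176,71],[0,0,0.707]],[[-345,176,71],[0,0,0.707]]]'
cat > snap.py <<'E'
import sys;from station import r;from h import *
def snap(name,cams=('wrist',)):
    for n in cams:
        c=r.capture(n);c['s']=r.sense();pickle.dump(c,open(f'pics/{n}{name}.pkl','wb'));cv2.imwrite(f'pics/{n}{name}.png',c['frame'][:,:,::-1])
if __name__=='__main__': snap(sys.argv[1],sys.argv[2:] or ('wrist',))
E
python3 snap.py 1 wrist
```

```text
time_s: 1.15
tcp_pos: [0.4914, -0.2812, 0.2205]
ee_rot: [[-0.952, 0.306, -0.001], [0.306, 0.952, 0.0], [0.001, -0.0, -1.0]]
wrist_force: [-1.7, -0.6, -0.1]
gripper_width: 1.004
gripper_force: 0.0
```

View pics/wrist1.png

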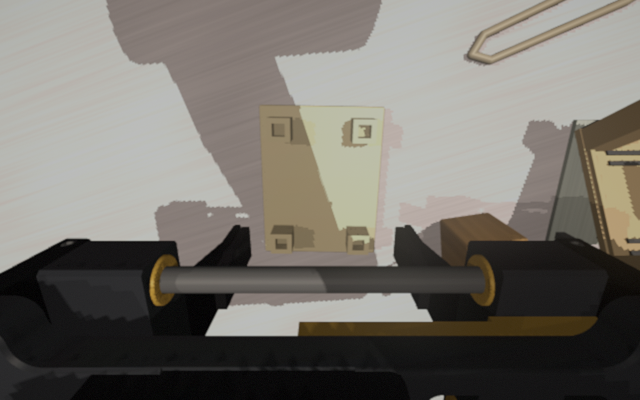

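The wrist view shows the hearth at about (261–383, 106–252), with sockets near (280,129), (363,131), (282,240) and (357,241). I'll fit the plate outline from its colour in this view and in the top view.

```bash
cat > hearth.py <<'E'
from h import *
np.set_printoptions(precision=4,suppress=True,linewidth=150)
w=pickle.load(open('pics/wrist1.pkl','rb'));print(w['s']['tcp_pos'])
X=plane(w,[(280.5,129),(363,131),(282,241),(357,242)],.036);print(X,X.mean(0))
def rect(fn,x0,y0,x1,y1,c,z,lo=45):
    hsv=cv2.cvtColor(cv2.imread(fn)[y0:y1,x0:x1],cv2.COLOR_BGR2HSV)
    m=((hsv[...,1]>lo)&(hsv[...,0]>18)&(hsv[...,0]<40)).astype(np.uint8)
    k=np.ones((5,5),np.uint8);m=cv2.morphologyEx(cv2.morphologyEx(m,cv2.MORPH_CLOSE,k),cv2.MORPH_OPEN,k)
    cn=max(cv2.findContours(m,cv2.RETR_EXTERNAL,cv2.CHAIN_APPROX_NONE)[0],key=cv2.contourArea)
    p=cn.reshape(-1,2)+[x0,y0];pp=plane(c,p,z)[:,:2].astype(np.float32);r=cv2.minAreaRect(pp);print(fn,cv2.boundingRect(p.astype(np.int32)),'centre',r[0],'size',r[1],'ang',r[2])
rect('pics/wrist1.png',240,90,400,258,w,.012)
t=pickle.load(open('pics/top0.pkl','rb'));s=pickle.load(open('pics/side0.pkl','rb'))
rect('pics/top0.png',395,190,480,290,t,.012)
rect('pics/side0.png',375,135,465,205,s,.012)
E
python3 hearth.py
python3 - <<'E'
import cv2
im=cv2.imread('pics/wrist1.png')
c=im[95:265,245:400];cv2.imwrite('pics/c1.png',cv2.resize(c,None,fx=3.5,fy=3.5,interpolation=cv2.INTER_CUBIC))
E
```

```text
[ 0.4906 -0.2824  0.2209]
[[ 0.4257 -0.3002  0.036 ]
 [ 0.4507 -0.2283  0.036 ]
 [ 0.533  -0.338   0.036 ]
 [ 0.5579 -0.2645  0.036 ]] [ 0.4918 -0.2827  0.036 ]
pics/wrist1.png (260, 105, 115, 149) centre (0.49383455514907837, -0.2840282917022705) size (0.12245648354291916, 0.16061826050281525) ang 71.27996826171875
pics/top0.png (402, 202, 68, 79) centre (0.49390238523483276, -0.2821069657802582) size (0.12405520677566528, 0.15981876850128174) ang 71.45986938476562
pics/side0.png (385, 147, 70, 53) centre (0.4923132061958313, -0.2833057641983032) size (0.14292208850383759, 0.1701223999261856) ang 71.07147216796875
```

View pics/c1.png

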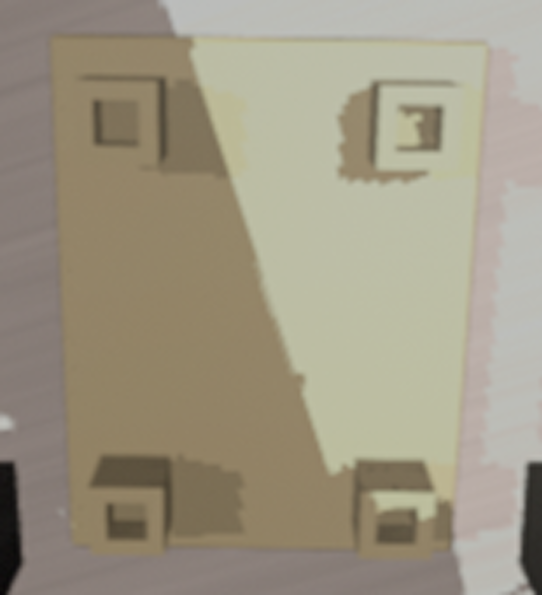

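```bash
python3 - <<'E'
from h import *
np.set_printoptions(precision=4,suppress=True,linewidth=150)
w=pickle.load(open('pics/wrist1.pkl','rb'))
X=plane(w,[(278.1,129.9),(365,131.6),(281,243.6),(358.1,244.7)],.036)
M=np.array([[-58,-40,0],[-58,40,0],[58,-40,0],[58,40,0]])/1e3
R,t,e=fit(M,X);print(t,Ro.from_matrix(R).as_euler('ZYX',degrees=True),e*1e3)
# edges of plate at z=.012
Y=plane(w,[(245+52/3.5,95+37/3.5),(245+487/3.5,95+43/3.5),(245+72/3.5,95+545/3.5),(245+452/3.5,95+549/3.5)],.012)
R,t,e=fit(M*[80/58,62/40,0],Y);print(t,Ro.from_matrix(R).as_euler('ZYX',degrees=True),e*1e3)
# tray poses with known z
t_=pickle.load(open('pics/top0.pkl','rb'));s=pickle.load(open('pics/side0.pkl','rb'))
for k,z,a,b in(('sh',.042,[(156.25,204.5),(192,209),(156.5,250.75),(192,255)],[(244,306.7),(274.3,278.7),(285,355.3),(314.3,325.3)]),('deep',.062,[(300.25,182),(335.25,192.5),(288.25,228)],[(316.7,188.3),(345,172.7),(345.7,232.7)])):
    for c,u,n in((t_,a,'top'),(s,b,'side')):
        zz=.06+.866*z+np.array([.029,.029,-.029,-.029])[:len(u)]
        Xs=np.vstack([plane(c,[q],h) for q,h in zip(u,zz)]);m=np.array([[58,40,1e3*z],[58,-40,1e3*z],[-58,40,1e3*z],[-58,-40,1e3*z]])[:len(u)]/1e3
        R,t,e=fit(m,Xs);print(k,n,t,Ro.from_matrix(R).as_euler('ZYX',degrees=True),e*1e3)
E
```

```text
[ 0.4936 -0.2834  0.036 ] [-18.8903   0.       0.    ] [[ 0.0369 -0.1276  0.    ]
 [ 0.1986  0.0706  0.    ]
 [-0.0507 -0.0129  0.    ]
 [-0.1848  0.0699  0.    ]]
[ 0.4936 -0.2831  0.012 ] [-18.6729   0.       0.    ] [[ 1.3059  0.8038  0.    ]
 [ 0.4665 -1.2369  0.    ]
 [-0.6691  0.447   0.    ]
 [-1.1033 -0.0139  0.    ]]
sh top [0.5363 0.3056 0.06  ] [ -7.6659 -29.9946   0.3844] [[-0.3588 -1.1544 -0.2277]
 [ 0.2983  0.5185  0.2371]
 [-0.4835  0.8965 -0.2371]
 [ 0.544  -0.2605  0.2277]]
sh side [0.5342 0.3074 0.0601] [ -7.8612 -30.2747   0.2062] [[-1.1705 -0.704  -0.3648]
 [ 0.311   0.4844 -0.1161]
 [ 0.5955 -0.4085  0.1161]
 [ 0.2641  0.6281  0.3648]]
deep top [ 0.5871 -0.0032  0.0601] [-16.4595 -30.2277  -0.2047] [[-0.424  -1.0992 -0.0506]
 [-0.0327  1.6522 -0.2976]
 [ 0.4567 -0.553   0.3481]]
deep side [ 0.5837 -0.001   0.0599] [-18.7364 -29.7858   0.0067] [[ 0.442   0.6367  0.1226]
 [-0.0811 -0.9509  0.1307]
 [-0.3609  0.3142 -0.2534]]
```

Hearth from the wrist view: seat at (0.4936, -0.2834), yaw -18.8°, residuals under 0.2 mm. Deep tray: about (0.586, -0.002), yaw -17°. Shallow tray: about (0.535, 0.3065), yaw -7.8°. Next I'll stand off square to the deep tray.

```bash
cat > go.py <<'E'
# go.py x y yaw tilt height : TCP target at tray pose origin (x,y,z0) + height*n ; prints the shift(mm) and turn(rad) in tool axes
import sys;from station import r;from h import *
def tray(yaw,tilt): return Ro.from_euler('ZY',[yaw,-tilt],degrees=True).as_matrix()
def rel(o,yaw,tilt,hgt):
    R=tray(yaw,tilt);T=np.c_[-R[:,0],R[:,1],-R[:,2]];p=np.array(o)+hgt*R[:,2]
    s=r.sense();E=s['ee_rot'];print('target',p.round(4),'shift',(E.T@(p-s['tcp_pos'])*1e3).round(1),'turn',Ro.from_matrix(E.T@T).as_rotvec().round(4))
if __name__=='__main__':
    a=list(map(float,sys.argv[1:]));rel(a[:3],*a[3:])
E
python3 go.py .586 -.002 .06 -17.2 30 .183
```

```text
target [0.4986 0.0251 0.2185] shift [ 87.  295.    2.5] turn [-0.0035 -0.5246 -0.0123]
```

```bash
python3 -m pendant '[[[40,150,-20],[0,0,-0.012]],[[40,150,-20],[0,0,-0.012]],[[40,150,-20],[0,0,-0.012]],[[87,295,2],[0,-0.525,-0.012]],[[87,295,2],[0,-0.525,-0.012]],[[87,295,2],[0,-0.525,-0.012]],[[87,295,2],[0,-0.525,-0.012]],[[87,295,2],[0,-0.525,-0.012]],[[87,295,2],[0,-0.525,-0.012]]]'
python3 snap.py 2 wrist;  python3 go.py .586 -.002 .06 -17.2 30 .183
```

```text
time_s: 2.1
tcp_pos: [0.5034, 0.016, 0.2419]
ee_rot: [[-0.847, 0.286, 0.449], [0.25, 0.958, -0.138], [-0.469, -0.005, -0.883]]
wrist_force: [0.0, 0.5, -1.8]
gripper_width: 0.999
gripper_force: 0.0
target [0.4986 0.0251 0.2185] shift [16.8  5.8 17.8] turn [ 0.0037 -0.0343  0.0209]
```

View pics/wrist2.png

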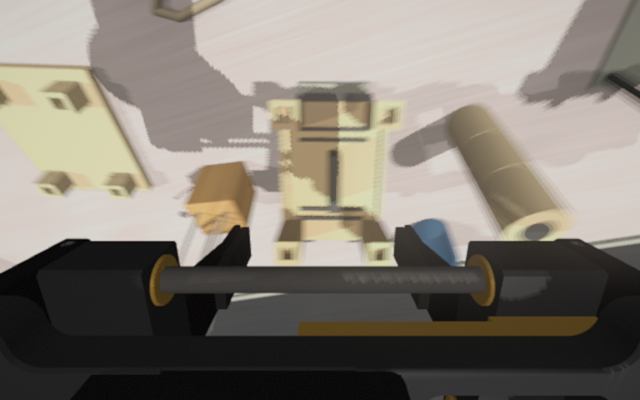

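Motion blurs this picture, but the deep tray sits centred at x≈333 with the fin at (334,152–208), and the four sockets are near (280,115), (388,115), (287,254) and (376,254). I'll let it settle, then measure the fin by mask.

```bash
python3 -m pendant '[[[17,6,18],[0.004,-0.034,0.021]],[[17,6,18],[0.004,-0.034,0.021]],[[17,6,18],[0.004,-0.034,0.021]],[[17,6,18],[0.004,-0.034,0.021]],[[17,6,18],[0.004,-0.034,0.021]]]'
python3 snap.py 3 wrist;  python3 go.py .586 -.002 .06 -17.2 30 .183
cat > fin.py <<'E'
# fin.py pkl x y yaw finheight : reprojected fin-top prediction vs dark blob
import sys;from h import *
from go import tray
c=pickle.load(open(sys.argv[1],'rb'));x,y,yaw,fh,ph=map(float,sys.argv[2:]);R=tray(yaw,30);o=np.array([x,y,.06])
g=cv2.cvtColor(c['frame'],cv2.COLOR_RGB2GRAY);pc=proj(c,o+R[:,2]*fh)[0]
lab=cv2.connectedComponentsWithStats((g<62).astype(np.uint8))
for i in range(1,lab[0]):
    st=lab[2][i]
    if st[4]>60 and np.hypot(*(lab[3][i]-pc))<110: print('blob',st,lab[3][i].round(1))
print('pred fin top ends/centre',proj(c,[o+R@[-.025,0,fh],o+R@[.025,0,fh],o+R[:,2]*fh]).round(1).tolist())
print('pred sockets',proj(c,[o+R@[a,b,ph] for a in(-.058,.058) for b in(-.04,.04)]).round(1).tolist())
E
python3 fin.py pics/wrist3.pkl .586 -.002 -17.2 .05 .062
```

```text
time_s: 2.65
tcp_pos: [0.5065, 0.0166, 0.2405]
ee_rot: [[-0.844, 0.299, 0.444], [0.267, 0.954, -0.135], [-0.464, 0.005, -0.886]]
wrist_force: [0.4, 0.1, 0.3]
gripper_width: 1.0
gripper_force: 0.0
target [0.4986 0.0251 0.2185] shift [19.1  5.5 14.9] turn [ 0.0025 -0.0408 -0.005 ]
pred fin top ends/centre [[328.3, 154.8], [328.4, 212.5], [328.3, 184.4]]
pred sockets [[275.7, 113.7], [381.6, 113.0], [282.0, 254.0], [375.5, 253.3]]
```

```bash
python3 - <<'E'
from station import r
s=r.sense();print(s['joints'].round(1),s['tcp_pos'],s['joint_velocities'].round(1))
E
```

```text
[  20.1    4.7  -50.7   54.9  -20.  -177.4] [0.5064242  0.01672293 0.24049383] [ 0.2 -0.  -0.2  0.1  0.  -0. ]
```

Joint 6 has reached its limit (-177°). The grasp is the same after a half turn of the tool, so I'll turn the tool about its own z, which puts joint 6 in mid-range.

```bash
python3 -m pendant '[[[0,0,-10],[0,0,-1.5]],[[0,0,-10],[0,0,-1.5]],[[0,0,-10],[0,0,-1.5]],[[0,0,-10],[0,0,-1.5]],[[0,0,-10],[0,0,-1.5]],[[0,0,-10],[0,0,-1.5]],[[0,0,-10],[0,0,-1.5]],[[0,0,-10],[0,0,-1.5]],[[0,0,-10],[0,0,-1.5]],[[0,0,-10],[0,0,-1.5]]]'
python3 -m pendant '[[[0,0,0],[0,0,-1.5]],[[0,0,0],[0,0,-1.5]],[[0,0,0],[0,0,-1.5]],[[0,0,0],[0,0,-1.5]],[[0,0,0],[0,0,-1.5]],[[0,0,0],[0,0,-1.5]],[[0,0,0],[0,0,-1.5]],[[0,0,0],[0,0,-1.5]],[[0,0,0],[0,0,-1.5]],[[0,0,0],[0,0,-1.5]]]'
sed -i 's/T=np.c_\[-R\[:,0\],R\[:,1\],-R\[:,2\]\]/T=np.c_[R[:,0],-R[:,1],-R[:,2]]/; s/E=s\[.ee_rot.\];/E=s["ee_rot"];print("j",s["joints"].round(0),"F",s["wrist_force"].round(1));/' go.py
python3 go.py .586 -.002 .06 -17.2 30 .183
```

```text
time_s: 3.7
tcp_pos: [0.5019, 0.0183, 0.2493]
ee_rot: [[-0.352, -0.824, 0.444], [-0.935, 0.327, -0.135], [-0.035, -0.463, -0.886]]
wrist_force: [0.3, 1.0, 0.4]
gripper_width: 1.001
gripper_force: 0.0
time_s: 4.7
tcp_pos: [0.5018, 0.0183, 0.2493]
ee_rot: [[0.797, -0.409, 0.444], [-0.393, -0.91, -0.135], [0.459, -0.067, -0.886]]
wrist_force: [-0.6, -0.6, 0.3]
gripper_width: 0.999
gripper_force: 0.0
j [ 22.   4. -50.  51. -22.  -2.] F [-0.6 -0.6  0.3]
target [0.4986 0.0251 0.2185] shift [-19.4  -2.8  25. ] turn [ 0.      0.0409 -0.1398]
```

```bash
python3 -m pendant '[[[-19,-3,25],[0,0.041,-0.14]],[[-19,-3,25],[0,0.041,-0.14]],[[-19,-3,25],[0,0.041,-0.14]],[[-19,-3,25],[0,0.041,-0.14]],[[-19,-3,25],[0,0.041,-0.14]]]'
python3 snap.py 4 wrist;  python3 go.py .586 -.002 .06 -17.2 30 .183;python3 fin.py pics/wrist4.pkl .586 -.002 -17.2 .05 .062
python3 - <<'E'
import cv2
a=cv2.imread('pics/wrist3.png')[90:290,240:440];b=cv2.imread('pics/wrist4.png')[60:260,220:420]
cv2.imwrite('pics/c4.png',cv2.resize(cv2.hconcat([a,b]),None,fx=2,fy=2,interpolation=cv2.INTER_CUBIC))
E
```

```text
time_s: 5.2
tcp_pos: [0.4994, 0.024, 0.219]
ee_rot: [[0.824, -0.304, 0.477], [-0.265, -0.953, -0.15], [0.5, -0.003, -0.866]]
wrist_force: [-0.0, -0.2, 0.6]
gripper_width: 0.997
gripper_force: 0.0
j [ 10.   5. -57.  88. -13. -22.] F [-0.5 -0.1  0.9]
target [0.4986 0.0251 0.2185] shift [-1.7 -0.   0.2] turn [ 0.0005 -0.0013 -0.0089]
blob [301 232  50   3  95] [326.1 233.5]
pred fin top ends/centre [[321.2, 235.6], [320.5, 177.6], [320.8, 207.5]]
pred sockets [[369.8, 277.7], [273.4, 278.6], [375.8, 136.4], [263.9, 137.5]]
```

View pics/c4.png

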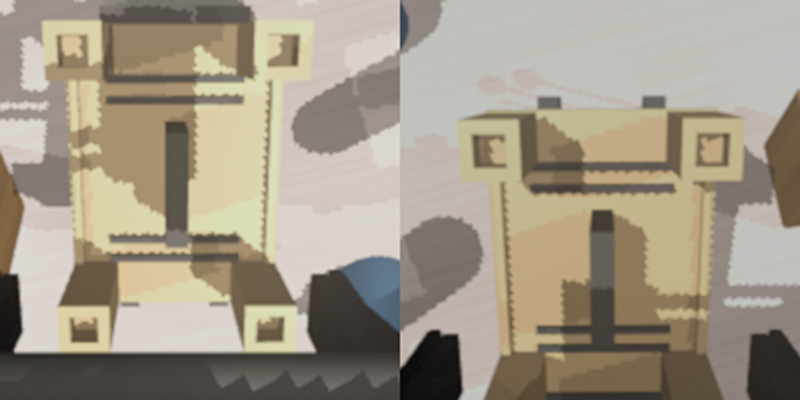

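The prediction matches the sockets in both settled views to within 2 px, so the deep tray's pose is confirmed. Approaching.

```bash
python3 -m pendant '[[[-2,0,20],[0,0,-0.009]],[[-2,0,40],[0,0,-0.009]],[[-2,0,60],[0,0,-0.009]],[[-2,0,75],[0,0,-0.009]],[[-2,0,85],[0,0,-0.009]],[[-2,0,92],[0,0,-0.009]],[[-2,0,97],[0,0,-0.009]],[[-2,0,100],[0,0,-0.009]],[[-2,0,100],[0,0,-0.009]],[[-2,0,100],[0,0,-0.009]]]'
python3 go.py .586 -.002 .06 -17.2 30 .083
```

```text
time_s: 6.25
tcp_pos: [0.5548, 0.0188, 0.1582]
ee_rot: [[0.846, -0.303, 0.439], [-0.259, -0.953, -0.159], [0.467, 0.021, -0.884]]
wrist_force: [-0.1, 0.6, -0.8]
gripper_width: 1.001
gripper_force: 0.0
j [ -2.  16. -52. 118.  -9. -41.] F [-0.1  0.6 -0.8]
target [0.5464 0.0103 0.1319] shift [-17.2  10.1  20.9] turn [0.022  0.0382 0.0035]
```

Joints 4 and 5 are at their limits. The fin lets the tool pivot about its closing axis, so I'll grasp with the tool tilted 15° instead of 30° and take up the difference when placing. Backing off first.

```bash
cat > gp.py <<'E'
# gp.py x y z yaw traytilt graspheight tooltilt back [gx]: TCP at grasp point + (51mm+back) behind; gx = shift along tray x
import sys;from station import r;from h import *
from go import tray
a=list(map(float,sys.argv[1:]));o=np.array(a[:3]);R=tray(a[3],a[4]);Q=tray(a[3],a[6]);gx=a[8] if len(a)>8 else 0
p=o+R@[gx,0,a[5]]+(.051+a[7])*Q[:,2];T=np.c_[Q[:,0],-Q[:,1],-Q[:,2]];s=r.sense();E=s['ee_rot']
print("j",s["joints"].round(0),"F",s["wrist_force"].round(1),'target',p.round(4),'shift',(E.T@(p-s['tcp_pos'])*1e3).round(1),'turn',Ro.from_matrix(E.T@T).as_rotvec().round(4))
E
python3 -m pendant '[[[0,0,-20],[0,0,0]],[[0,0,-40],[0,0,0]],[[0,0,-60],[0,0,0]],[[0,0,-60],[0,-0.1,0]],[[0,0,-60],[0,-0.2,0]],[[0,0,-60],[0,-0.2,0]]]'
python3 gp.py .586 -.002 .06 -17.2 30 .033 15 .07
```

```text
time_s: 6.85
tcp_pos: [0.5427, 0.0125, 0.2196]
ee_rot: [[0.875, -0.326, 0.358], [-0.283, -0.944, -0.167], [0.392, 0.044, -0.919]]
wrist_force: [1.6, -1.3, 1.3]
gripper_width: 1.0
gripper_force: 0.0
j [ 22.  11. -42.  41. -26.  14.] F [ 1.6 -1.3  1.3] target [0.5403 0.0121 0.2055] shift [-7.6  0.5 12.2] turn [ 0.0525 -0.141  -0.0156]
```

```bash
python3 -m pendant '[[[-8,0,12],[0.052,-0.141,-0.016]],[[-8,0,12],[0.052,-0.141,-0.016]],[[-8,0,12],[0.052,-0.141,-0.016]],[[-8,0,12],[0.052,-0.141,-0.016]],[[-8,0,12],[0.052,-0.141,-0.016]]]'
python3 gp.py .586 -.002 .06 -17.2 30 .033 15 0
```

```text
time_s: 7.35
tcp_pos: [0.5402, 0.0118, 0.2049]
ee_rot: [[0.922, -0.295, 0.249], [-0.284, -0.955, -0.081], [0.261, 0.004, -0.965]]
wrist_force: [-0.7, -0.8, -0.2]
gripper_width: 1.004
gripper_force: 0.0
j [ 22.  14. -33.  18. -32.  36.] F [-0.7 -0.8 -0.2] target [0.5576 0.0068 0.1378] shift [-0.1 -0.6 69.5] turn [ 0.0036 -0.0027  0.0014]
```

```bash
python3 -m pendant '[[[0,0,20],[0.004,-0.003,0]],[[0,0,40],[0.004,-0.003,0]],[[0,0,55],[0.004,-0.003,0]],[[0,0,64],[0.004,-0.003,0]],[[0,0,69],[0.004,-0.003,0]],[[0,0,69],[0.004,-0.003,0]],[[0,0,69],[0.004,-0.003,0]]]'
python3 gp.py .586 -.002 .06 -17.2 30 .033 15 0
```

```text
time_s: 8.05
tcp_pos: [0.5582, 0.0071, 0.1389]
ee_rot: [[0.923, -0.295, 0.248], [-0.285, -0.956, -0.074], [0.259, -0.003, -0.966]]
wrist_force: [-0.4, 0.1, 0.3]
gripper_width: 1.004
gripper_force: 0.0
j [ 20.  21. -37.  24. -22.  31.] F [-0.4  0.1  0.3] target [0.5576 0.0068 0.1378] shift [-0.7  0.5  0.9] turn [-0.0029  0.0002  0.0005]
```

```bash
python3 -m pendant '[[[0,0,0],[0,0,0]],[[0,0,0],[0,0,0]],[[0,0,0],[0,0,0]],[[0,0,0],[0,0,0]],[[0,0,0],[0,0,0]],[[0,0,0],[0,0,0]],[[0,0,0],[0,0,0]],[[0,0,0],[0,0,0]]]' 0
python3 gp.py .586 -.002 .06 -17.2 30 .033 15 0
```

```text
time_s: 8.85
tcp_pos: [0.5579, 0.0071, 0.1382]
ee_rot: [[0.923, -0.295, 0.247], [-0.285, -0.956, -0.074], [0.258, -0.002, -0.966]]
wrist_force: [-0.4, 0.0, -0.0]
gripper_width: 0.357
gripper_force: 0.0
j [ 20.  21. -37.  24. -22.  31.] F [-0.4  0.  -0. ] target [0.5576 0.0068 0.1378] shift [-0.3  0.4  0.3] turn [-0.0023  0.0013  0.0005]
```

```bash
python3 -m pendant '[[[0,0,0],[0,0,0]],[[0,0,0],[0,0,0]],[[0,0,0],[0,0,0]],[[0,0,0],[0,0,0]],[[0,0,0],[0,0,0]],[[0,0,0],[0,0,0]]]' 0
python3 gp.py .586 -.002 .06 -17.2 30 .033 15 0
```

```text
time_s: 9.45
tcp_pos: [0.5579, 0.0069, 0.1383]
ee_rot: [[0.923, -0.295, 0.247], [-0.285, -0.956, -0.074], [0.258, -0.002, -0.966]]
wrist_force: [0.1, -0.8, -0.0]
gripper_width: 0.115
gripper_force: 30.0
j [ 20.  21. -37.  24. -22.  31.] F [ 0.1 -0.8 -0. ] target [0.5576 0.0068 0.1378] shift [-0.3  0.2  0.4] turn [-0.0021  0.0014  0.0004]
```

```bash
python3 -m pendant '[[[-2,0,-8],[0,0,0]],[[-4,0,-16],[0,0,0]],[[-7,0,-27],[0,0,0]],[[-10,0,-39],[0,0,0]],[[-6,0,-55],[0,0,0]],[[-2,0,-73],[0,0,0]],[[3,0,-91],[0,0,0]],[[8,0,-108],[0,0,0]],[[10,0,-116],[0,0,0]],[[10,0,-116],[0,0,0]]]'
python3 gp.py .4936 -.2834 .036 -18.8 0 .033 -15 .07
```

```text
time_s: 10.45
tcp_pos: [0.5386, 0.0132, 0.2546]
ee_rot: [[0.922, -0.294, 0.25], [-0.285, -0.956, -0.072], [0.26, -0.005, -0.966]]
wrist_force: [0.6, -0.2, -3.4]
gripper_width: 0.117
gripper_force: 30.0
j [ 22.  10. -29.  15. -40.  40.] F [ 0.6 -0.2 -3.4] target [ 0.5232 -0.2935  0.1859] shift [ 55.5 298.   84.7] turn [-0.0047 -0.5247  0.0297]
```

Gripped at a width of 0.115 and lifted (3.4 N, which matches the tray). I'll go back towards the robot while levelling, then across to the hearth well clear of the mandrels.

```bash
python3 gp.py .46 .02 .15 -17.2 0 .033 -15 0;python3 gp.py .44 -.26 .15 -18.8 0 .033 -15 0
```

```text
j [ 22.  10. -29.  15. -40.  40.] F [ 0.6 -0.2 -3.4] target [0.4726 0.0161 0.2323] shift [-67.5  16.8   4.9] turn [-0.0047 -0.5248  0.0015]
j [ 22.  10. -29.  15. -40.  40.] F [ 0.6 -0.2 -3.4] target [ 0.4525 -0.2643  0.2323] shift [ -6.1 290.6  20.1] turn [-0.0047 -0.5247  0.0297]
```

```bash
python3 -m pendant '[[[-20,5,2],[0,-0.13,0]],[[-40,10,3],[0,-0.26,0]],[[-60,15,5],[0,-0.39,0]],[[-67,30,5],[0,-0.525,0.002]],[[-60,65,7],[0,-0.525,0.007]],[[-50,105,10],[0,-0.525,0.01]],[[-40,150,12],[0,-0.525,0.015]],[[-29,195,15],[0,-0.525,0.02]],[[-18,235,17],[0,-0.525,0.025]],[[-9,275,19],[0,-0.525,0.03]]]'
python3 gp.py .4936 -.2834 .036 -18.8 0 .033 -15 .06
```

```text
time_s: 11.45
tcp_pos: [0.4534, -0.2504, 0.2306]
ee_rot: [[0.913, -0.323, -0.247], [-0.312, -0.946, 0.087], [-0.262, -0.002, -0.965]]
wrist_force: [0.4, -0.6, -3.1]
gripper_width: 0.115
gripper_force: 30.0
j [-12.  21. -11.  -2. -73.  84.] F [ 0.4 -0.6 -3.1] target [ 0.5208 -0.2927  0.1762] shift [88.9 18.3 32.1] turn [-0.0025  0.0034 -0.0007]
```

```bash
python3 gp.py .4936 -.2834 .096 -18.8 0 .033 -15 0
```

```text
j [-12.  21. -11.  -2. -73.  84.] F [ 0.4 -0.6 -3.1] target [ 0.5061 -0.2877  0.1783] shift [73.4 18.3 34.2] turn [-0.0025  0.0034 -0.0007]
```

```bash
python3 -m pendant '[[[25,6,11],[-0.002,0.003,0]],[[50,12,22],[-0.002,0.003,0]],[[73,18,34],[-0.002,0.003,0]],[[73,18,34],[-0.002,0.003,0]],[[73,18,34],[-0.002,0.003,0]],[[73,18,34],[-0.002,0.003,0]]]'
python3 gp.py .4936 -.2834 .096 -18.8 0 .033 -15 0
python3 snap.py 5 wrist side top
cat > sock.py <<'E'
# predicted socket pixels in several views for a tray pose; tiles for viewing
import sys;from h import *
from go import tray
def tiles(names,o,yaw,ph,out,tag):
    R=tray(yaw,0);T=[]
    for n in names:
        c=pickle.load(open(f'pics/{n}{tag}.pkl','rb'));p=proj(c,[np.array(o)+R@[a,b,ph] for a in(-.058,.058) for b in(-.04,.04)]);print(n,p.round(1).tolist())
        im=c['frame'][:,:,::-1].copy();q=np.clip(p.mean(0)-[50 if n!='wrist' else 100]*2,0,[539,299]).astype(int);w=200 if n=='wrist' else 100
        q=np.minimum(q,[640-w,400-w]);k=400//w;print(n,'origin',q,'scale',k)
        T.append(cv2.resize(np.ascontiguousarray(im[q[1]:q[1]+w,q[0]:q[0]+w]),None,fx=k,fy=k,interpolation=cv2.INTER_CUBIC))
    cv2.imwrite(out,cv2.resize(cv2.hconcat(T),None,fx=1,fy=1) if len(T)<3 else cv2.vconcat([cv2.hconcat(T[:2])]))
if __name__=='__main__':
    a=sys.argv;tiles(a[7].split(','),[float(x) for x in a[1:4]],float(a[4]),float(a[5]),a[6],a[8])
E
python3 sock.py .4936 -.2834 .096 -18.8 .062 pics/c5.png wrist,side 5
```

```text
time_s: 12.05
tcp_pos: [0.5061, -0.2853, 0.1798]
ee_rot: [[0.914, -0.322, -0.245], [-0.311, -0.947, 0.084], [-0.259, -0.0, -0.966]]
wrist_force: [0.1, -0.1, -2.6]
gripper_width: 0.116
gripper_force: 30.0
j [-14.  29.  -6.  -1. -70.  86.] F [ 0.1 -0.1 -2.6] target [ 0.5061 -0.2877  0.1783] shift [1.1 2.2 1.2] turn [-0.0002 -0.0001  0.0002]
wrist [[396.1, 365.0], [255.6, 364.8], [439.0, 192.4], [217.2, 192.3]]
wrist origin [226 178] scale 2
side [[456.8, 132.8], [434.4, 145.8], [421.9, 111.1], [399.7, 122.7]]
side origin [378  78] scale 4
```

View pics/c5.png

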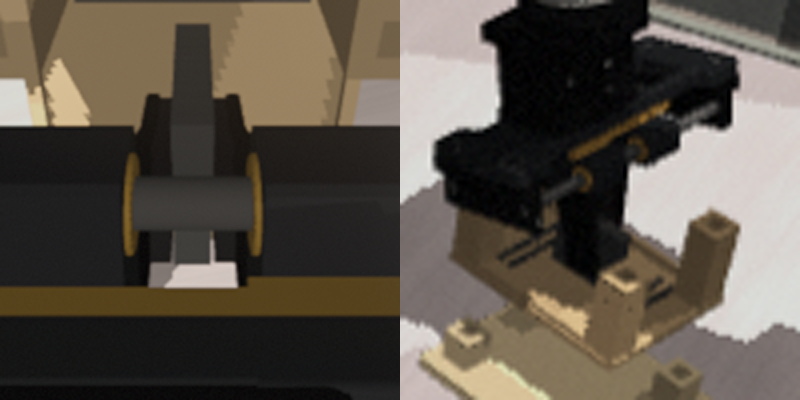

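In the side crop the held tray's sockets are at (458,133.5) and (434.8,146), against predictions of (456.8,132.8) and (434.4,145.8), so it hangs level where I expect. The wrist crop missed its sockets, so I'll find those by contour and check the hearth in the side view as well.

```bash
cat > sq.py <<'E'
from h import *
def squares(c,preds,win=22,amin=40,amax=900):
    g=cv2.cvtColor(c['frame'],cv2.COLOR_RGB2GRAY)
    for p in preds:
        x0,y0=np.maximum((np.array(p)-win).astype(int),0);s=cv2.resize(g[y0:y0+2*win,x0:x0+2*win],None,fx=4,fy=4,interpolation=cv2.INTER_CUBIC)
        out=set()
        for th in range(30,200,6):
            for inv in(0,1):
                cs=cv2.findContours(cv2.threshold(s,th,255,inv)[1],cv2.RETR_LIST,cv2.CHAIN_APPROX_NONE)[0]
                for k in cs:
                    a=cv2.contourArea(k)/16;(cx,cy),(w,h),_=cv2.minAreaRect(k)
                    if amin<a<amax and min(w,h)>0 and max(w,h)/min(w,h)<1.6 and a*16/(w*h)>.8: out.add((round(cx/4+x0,1),round(cy/4+y0,1),round(w/4,1),round(h/4,1)))
        print(np.round(p,1),sorted(out)[:12])
E
python3 - <<'E'
from sq import *;from go import tray
w=pickle.load(open('pics/wrist5.pkl','rb'));s=pickle.load(open('pics/side0.pkl','rb'));s5=pickle.load(open('pics/side5.pkl','rb'));t5=pickle.load(open('pics/top5.pkl','rb'))
print(w['s']['tcp_pos'])
R=tray(-18.8,0);S=lambda o,ph:[np.array(o)+R@[a,b,ph] for a in(-.058,.058) for b in(-.04,.04)]
p=proj(w,S([.4936,-.281,.0975],.062));print('wrist pred',p.round(1).tolist());squares(w,p[2:])
p=proj(s,S([.4936,-.2834,.036],0));print('hearth side pred',p.round(1).tolist());squares(s,p,12,5,80)
p=proj(s5,S([.4936,-.281,.0975],.062));print('tray side pred',p.round(1).tolist());squares(s5,p[:2],12,5,80)
E
```

```text
[ 0.50621483 -0.28525743  0.18023537]
wrist pred [[392.5, 368.5], [251.2, 368.3], [433.6, 196.4], [210.0, 196.3]]
[433.6 196.4] []
[210.  196.3] []
hearth side pred [[447.2, 169.9], [426.2, 183.0], [415.2, 147.9], [394.4, 159.7]]
[447.2 169.9] []
[426.2 183. ] [(np.float64(426.7), np.float64(183.8), 3.9, 3.4), (np.float64(426.7), np.float64(183.9), 4.8, 4.2), (np.float64(426.8), np.float64(183.9), 4.4, 3.7), (np.float64(426.8), np.float64(183.9), 4.6, 4.1), (np.float64(426.8), np.float64(183.9), 4.9, 4.4), (np.float64(426.8), np.float64(183.9), 5.3, 4.8), (np.float64(426.8), np.float64(184.0), 4.9, 4.6), (np.float64(426.8), np.float64(184.0), 5.3, 4.9)]
[415.2 147.9] []
[394.4 159.7] []
tray side pred [[456.5, 132.8], [434.1, 145.8], [421.6, 111.1], [399.3, 122.7]]
[456.5 132.8] []
[434.1 145.8] [(np.float64(442.1), np.float64(151.6), 10.2, 7.2), (np.float64(442.2), np.float64(151.8), 10.0, 7.0)]
```

The hearth and tray agree in the side view to about 1 px. I'll lower to just above the sockets.

```bash
python3 gp.py .4936 -.2834 .049 -18.8 0 .033 -15 0
```

```text
j [-14.  29.  -5.  -1. -70.  86.] F [ 0.4 -0.4 -3.1] target [ 0.5061 -0.2877  0.1313] shift [13.2  2.4 47.5] turn [-0.0003 -0.0017  0.0005]
```

```bash
python3 -m pendant '[[[4,2,14],[0,-0.002,0]],[[8,2,28],[0,-0.002,0]],[[11,2,39],[0,-0.002,0]],[[13,2,45],[0,-0.002,0]],[[13,2,47],[0,-0.002,0]],[[13,2,47],[0,-0.002,0]],[[13,2,47],[0,-0.002,0]]]'
python3 gp.py .4936 -.2834 .036 -18.8 0 .033 -15 0
python3 snap.py 6 wrist side
python3 - <<'E'
import cv2
a=cv2.imread('pics/wrist6.png')[110:260,170:470];b=cv2.imread('pics/side6.png')[95:215,375:475]
a=cv2.resize(a,(800,400//1),interpolation=cv2.INTER_CUBIC)[:300];b=cv2.resize(b[:, :],None,fx=5,fy=5,interpolation=cv2.INTER_CUBIC)
import numpy as np
o=np.zeros((600,800,3),np.uint8);a=cv2.resize(cv2.imread('pics/wrist6.png')[150:240,180:460],(280*1,90),interpolation=cv2.INTER_CUBIC)
o[:,:500]=b; o[:90*1,500:780]=a;cv2.imwrite('pics/c6.png',o)
E
```

```text
time_s: 12.9
tcp_pos: [0.5065, -0.2878, 0.1313]
ee_rot: [[0.914, -0.322, -0.246], [-0.311, -0.947, 0.084], [-0.26, -0.0, -0.966]]
wrist_force: [-0.6, 0.2, -2.8]
gripper_width: 0.113
gripper_force: 30.0
j [-14.  33.  -8.  -1. -65.  86.] F [-0.6  0.2 -2.8] target [ 0.5061 -0.2877  0.1183] shift [ 3.   0.  12.7] turn [-0.0001  0.0008  0.0001]
```

View pics/c6.png

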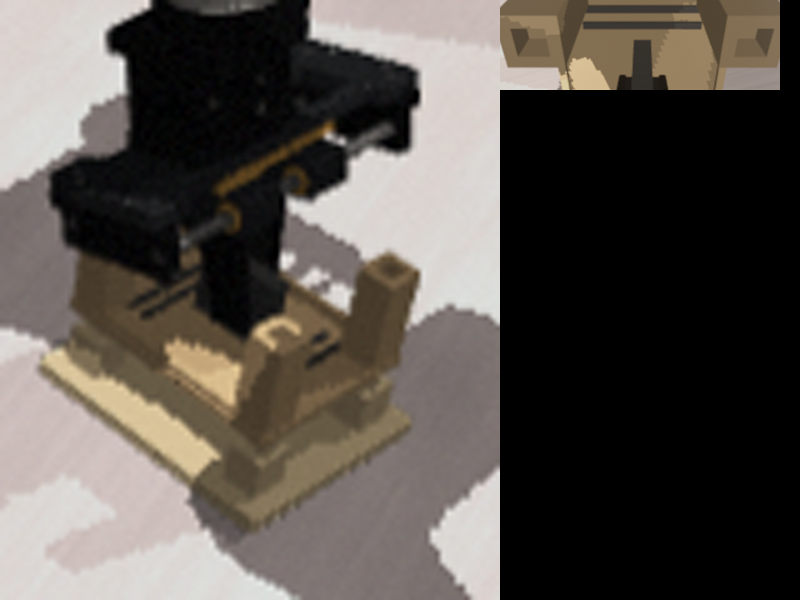

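The side view shows the tray's posts directly above the hearth's, level. The wrist inset puts the sockets at (210,190) and (435,190), and I'll compare those with the prediction.

```bash
python3 - <<'E'
from sq import *;from go import tray
w=pickle.load(open('pics/wrist6.pkl','rb'))
R=tray(-18.8,0);
for o in([.4936,-.2834,.049],[.4936+.0019,-.2834-.0006,.049],[.4936,-.2834,.051]): print(proj(w,[np.array(o)+R@[.058,b,.062] for b in(-.04,.04)]).round(1).tolist())
E
```

```text
[[433.4, 197.3], [210.2, 197.3]]
[[434.4, 192.6], [209.0, 192.6]]
[[435.2, 200.4], [208.4, 200.4]]
```

```bash
python3 -m pendant '[[[-1.4,0,0.4],[0,0,0]],[[-0.9,0,2.4],[0,0,0]],[[-0.4,0,4.4],[0,0,0]],[[0.1,0,6.2],[0,0,0]],[[0.4,0,7.2],[0,0,0]],[[0.4,0,7.2],[0,0,0]]]'
python3 gp.py .4936 -.2834 .036 -18.8 0 .033 -15 0
```

```text
time_s: 13.6
tcp_pos: [0.5046, -0.2871, 0.1235]
ee_rot: [[0.914, -0.322, -0.247], [-0.311, -0.947, 0.084], [-0.261, -0.0, -0.965]]
wrist_force: [-0.2, -0.7, -2.9]
gripper_width: 0.113
gripper_force: 30.0
j [-14.  33.  -8.  -1. -64.  86.] F [-0.2 -0.7 -2.9] target [ 0.5061 -0.2877  0.1183] shift [2.9 0.  4.7] turn [-0.0003  0.0023 -0.0001]
```

```bash
python3 -m pendant '[[[0.3,0,1],[0,0,0]],[[0.5,0,2],[0,0,0]],[[0.8,0,3],[0,0,0]],[[1,0,4],[0,0,0]],[[1,0,4],[0,0,0]]]'
python3 gp.py .4936 -.2834 .036 -18.8 0 .033 -15 0
```

```text
time_s: 14.1
tcp_pos: [0.5046, -0.2871, 0.1196]
ee_rot: [[0.914, -0.322, -0.247], [-0.311, -0.947, 0.084], [-0.261, -0.0, -0.965]]
wrist_force: [-0.6, -0.6, -3.9]
gripper_width: 0.11
gripper_force: 30.0
j [-14.  33.  -9.  -1. -63.  86.] F [-0.6 -0.6 -3.9] target [ 0.5061 -0.2877  0.1183] shift [1.9 0.  0.8] turn [-0.0003  0.0021 -0.0001]
```

```bash
python3 -m pendant '[[[0.2,0,0.5],[0,0,0]],[[0.3,0,1],[0,0,0]],[[0.4,0,1.5],[0,0,0]],[[0.5,0,2],[0,0,0]],[[0.5,0,2],[0,0,0]]]'
python3 gp.py .4936 -.2834 .036 -18.8 0 .033 -15 0
```

```text
time_s: 14.6
tcp_pos: [0.5047, -0.2871, 0.1193]
ee_rot: [[0.914, -0.322, -0.247], [-0.311, -0.947, 0.084], [-0.26, 0.0, -0.966]]
wrist_force: [-0.1, 1.7, 5.8]
gripper_width: 0.113
gripper_force: 30.0
j [-14.  33.  -9.  -1. -63.  86.] F [-0.1  1.7  5.8] target [ 0.5061 -0.2877  0.1183] shift [1.7 0.  0.7] turn [0.0003 0.0015 0.0005]
```

Contact came at the expected height, with +5.8 N upwards. Releasing and backing away, then checking.

```bash
python3 -m pendant '[[[0,0,0],[0,0,0]],[[0,0,0],[0,0,0]],[[0,0,0],[0,0,0]],[[0,0,0],[0,0,0]],[[0,0,0],[0,0,0]]]' 0.5
python3 -m pendant '[[[0,0,-8],[0,0,0]],[[0,0,-20],[0,0,0]],[[0,0,-40],[0,0,0]],[[0,0,-65],[0,0,0]],[[0,0,-90],[0,0,0]],[[0,0,-120],[0,0.13,0]],[[0,0,-120],[0,0.26,0]],[[0,0,-120],[0,0.26,0]],[[0,0,-120],[0,0.26,0]]]' 0.5
python3 snap.py 7 wrist side top
python3 - <<'E'
from sq import *;from go import tray
R=tray(-18.8,0)
for n in('wrist','side','top'):
    c=pickle.load(open(f'pics/{n}7.pkl','rb'));p=proj(c,[np.array([.4936,-.2834,.098])+R@[a,b,0] for a in(-.058,.058) for b in(-.04,.04)]);print(n)
    squares(c,p,*((22,60,700) if n=='wrist' else (10,6,60)))
E
```

```text
time_s: 15.1
tcp_pos: [0.5046, -0.2872, 0.1175]
ee_rot: [[0.914, -0.322, -0.247], [-0.311, -0.947, 0.084], [-0.261, -0.0, -0.965]]
wrist_force: [-0.1, 0.0, -0.1]
gripper_width: 0.457
gripper_force: 0.0
time_s: 16.0
tcp_pos: [0.5338, -0.2971, 0.2344]
ee_rot: [[0.947, -0.322, -0.005], [-0.322, -0.947, 0.002], [-0.005, -0.0, -1.0]]
wrist_force: [0.3, 0.5, -0.4]
gripper_width: 0.502
gripper_force: 0.0
wrist
[365.5 306.4] []
[278.8 306.4] []
[371.7 185.6] [(np.float64(371.9), np.float64(186.2), 14.5, 15.8), (np.float64(371.9), np.float64(186.2), 15.0, 16.2), (np.float64(371.9), np.float64(186.2), 16.2, 15.0), (np.float64(371.9), np.float64(186.2), 16.7, 15.5), (np.float64(371.9), np.float64(186.2), 16.8, 15.5), (np.float64(371.9), np.float64(186.2), 17.2, 16.0)]
[272.4 185.6] []
side
[451.9 151.8] [(np.float64(452.8), np.float64(152.8), 4.2, 3.9), (np.float64(452.8), np.float64(152.8), 4.8, 4.2), (np.float64(452.9), np.float64(152.8), 3.7, 3.4)]
[430.2 164.8] [(np.float64(430.9), np.float64(165.8), 3.0, 2.7), (np.float64(430.9), np.float64(165.8), 3.5, 3.0), (np.float64(431.0), np.float64
[... 169 characters left out ...]
.2), 6.5, 6.0), (np.float64(411.0), np.float64(122.4), 6.8, 6.0), (np.float64(411.1), np.float64(122.6), 7.2, 6.2)]
[397.  141.6] []
top
[454.7 272.1] [(np.float64(455.0), np.float64(272.4), 7.1, 7.4), (np.float64(455.0), np.float64(272.4), 7.6, 7.9), (np.float64(455.1), np.float64(272.6), 6.2, 6.6), (np.float64(455.1), np.float64(272.6), 6.7, 7.1), (np.float64(455.2), np.float64(272.6), 5.5, 6.1), (np.float64(455.2), np.float64(272.6), 6.0, 6.6)]
[419.2 260. ] [(np.float64(427.1), np.float64(250.9), 3.8, 3.2), (np.float64(427.4), np.float64(250.9), 3.8, 2.8), (np.float64(427.5), np.float64(250.8), 3.5, 2.5), (np.float64(427.6), np.float64(250.8), 3.5, 2.2)]
[470.8 221.1] []
[435.5 209.3] []
```

Every socket found is within about 1 px of the fully seated prediction in all three views, so the deep tray is home. Now the shallow tray.

```bash
python3 gp.py .535 .3065 .06 -7.8 30 .028 15 .1; python3 gp.py .47 .0 .20 -12 0 .028 0 .0
```

```text
j [-14.  24.  -6.  -0. -61.  85.] F [ 0.4  0.3 -0.5] target [0.4824 0.3137 0.2301] shift [-246.5 -561.6    4.2] turn [ 0.0245  0.2671 -0.1911]
j [-14.  24.  -6.  -0. -61.  85.] F [ 0.4  0.3 -0.5] target [0.47  0.    0.279] shift [-157.4 -260.6  -45.3] turn [-0.0004  0.0061 -0.1188]
```

```bash
python3 -m pendant '[[[-45,-10,-20],[0,0,0]],[[-80,-40,-40],[0,0,-0.02]],[[-105,-80,-45],[0,0,-0.04]],[[-125,-120,-45],[0,0,-0.06]],[[-140,-165,-45],[0,0,-0.08]],[[-150,-210,-45],[0,0,-0.1]],[[-160,-260,-45],[0,0,-0.12]],[[-175,-305,-45],[0,0,-0.14]],[[-190,-350,-45],[0,0,-0.16]],[[-200,-395,-45],[0,0,-0.19]]]'
python3 gp.py .535 .3065 .06 -7.8 30 .028 15 .1
```

```text
time_s: 17.15
tcp_pos: [0.4723, 0.1435, 0.279]
ee_rot: [[0.991, -0.136, -0.005], [-0.136, -0.991, 0.0], [-0.005, 0.001, -1.0]]
wrist_force: [0.8, 0.0, 0.3]
gripper_width: 0.5
gripper_force: 0.0
j [ 36.  10. -18.  -0. -62.  47.] F [0.8 0.  0.3] target [0.4824 0.3137 0.2301] shift [ -12.8 -170.1   48.9] turn [ 6.000e-04  2.668e-01 -1.000e-04]
```

```bash
python3 -m pendant '[[[-10,-45,5],[0,0.05,0]],[[-13,-90,10],[0,0.15,0]],[[-13,-130,20],[0,0.267,0]],[[-13,-165,40],[0,0.267,0]],[[-13,-170,49],[0,0.267,0]],[[-13,-170,49],[0,0.267,0]],[[-13,-170,49],[0,0.267,0]],[[-13,-170,49],[0,0.267,0]]]'
python3 snap.py 8 wrist
python3 gp.py .535 .3065 .06 -7.8 30 .028 15 .1
python3 - <<'E'
from sq import *;from go import tray
c=pickle.load(open('pics/wrist8.pkl','rb'));R=tray(-7.8,30);o=np.array([.535,.3065,.06])
p=proj(c,[o+R@[a,b,.042] for a in(-.058,.058) for b in(-.04,.04)]);squares(c,p,22,40,700)
E
python3 fin.py pics/wrist8.pkl .535 .3065 -7.8 .036 .042
```

```text
time_s: 17.95
tcp_pos: [0.4834, 0.3107, 0.2313]
ee_rot: [[0.956, -0.139, 0.259], [-0.135, -0.99, -0.035], [0.261, -0.002, -0.965]]
wrist_force: [-0.5, 0.2, 0.1]
gripper_width: 0.495
gripper_force: 0.0
j [ 54.  16. -26.  20. -42.  14.] F [ 0.5 -1.   0.2] target [0.4824 0.3137 0.2301] shift [-1.7 -2.9  1. ] turn [-0.0011 -0.0025 -0.0041]
[362.  260.5] [(np.float64(344.0), np.float64(240.6), 5.2, 8.0), (np.float64(344.1), np.float64(240.6), 5.2, 8.2), (np.float64(344.1), np.float64(240.8), 5.5, 8.2), (np.float64(344.2), np.float64(240.8), 5.5, 8.5), (np.float64(344.4), np.float64(240.8), 5.5, 8.8), (np.float64(344.4), np.float64(258.0), 13.5, 8.8), (np.float64(344.6), np.float64(257.9), 14.2, 9.2), (np.float64(344.8), np.float64(257.9), 9.5, 14.8), (np.float64(344.9), np.float64(257.9), 14.8, 9.8), (np.float64(345.0), np.float64(257.9), 14.8, 10.0), (np.float64(349.6), np.float64(257.9), 16.2, 19.2), (np.float64(349.8), np.float64(257.8), 16.5, 19.5)]
[276.7 260.8] [(np.float64(259.1), np.float64(277.6), 8.2, 10.2), (np.float64(259.4), np.float64(277.0), 9.5, 10.8), (np.float64(259.6), 
[... 167 characters left out ...]
6), np.float64(143.4), 17.8, 20.2), (np.float64(373.6), np.float64(143.4), 20.8, 18.2), (np.float64(373.7), np.float64(143.2), 19.0, 16.5), (np.float64(373.8), np.float64(143.2), 16.0, 18.5), (np.float64(373.8), np.float64(143.3), 18.8, 16.8), (np.float64(373.8), np.float64(143.3), 19.3, 17.3)]
[263.  145.5] [(np.float64(277.4), np.float64(161.4), 10.8, 14.8), (np.float64(277.5), np.float64(161.4), 14.5, 10.8), (np.float64(277.6), np.float64(161.6), 10.2, 14.2)]
blob [314 167  11  12 105] [319.  173.3]
blob [293 244  14   5  64] [299.5 246. ]
pred fin top ends/centre [[319.0, 229.0], [318.4, 180.5], [318.7, 206.0]]
pred sockets [[362.0, 260.5], [276.7, 260.8], [372.7, 145.0], [263.0, 145.5]]
```

The far socket found agrees with the prediction to about 1 mm, so I'll nudge the pose and approach.

```bash
python3 gp.py .5362 .3058 .06 -7.8 30 .0295 15 0
```

```text
j [ 54.  16. -26.  20. -42.  14.] F [ 0.5 -1.   0.2] target [0.5085 0.3096 0.1348] shift [-1.1 -2.3 99.9] turn [-0.0011 -0.0025 -0.0041]
```

```bash
python3 -m pendant '[[[-1,-2,25],[-0.001,-0.002,-0.004]],[[-1,-2,50],[-0.001,-0.002,-0.004]],[[-1,-2,70],[-0.001,-0.002,-0.004]],[[-1,-2,85],[-0.001,-0.002,-0.004]],[[-1,-2,94],[-0.001,-0.002,-0.004]],[[-1,-2,98],[-0.001,-0.002,-0.004]],[[-1,-2,99],[-0.001,-0.002,-0.004]],[[-1,-2,99],[-0.001,-0.002,-0.004]]]'
python3 gp.py .5362 .3058 .06 -7.8 30 .0295 15 0
```

```text
time_s: 18.8
tcp_pos: [0.5079, 0.3102, 0.1355]
ee_rot: [[0.957, -0.134, 0.257], [-0.13, -0.991, -0.035], [0.259, -0.0, -0.966]]
wrist_force: [-0.2, -0.2, -0.1]
gripper_width: 0.501
gripper_force: 0.0
j [ 50.  25. -32.  28. -28.   8.] F [-0.2 -0.2 -0.1] target [0.5085 0.3096 0.1348] shift [0.5 0.5 0.8] turn [-0.0004 -0.0006  0.0013]
```

```bash
python3 -m pendant '[[[0,0,0.5],[0,0,0]],[[0,0,0.5],[0,0,0]],[[0,0,0.5],[0,0,0]],[[0,0,0.5],[0,0,0]],[[0,0,0.5],[0,0,0]],[[0,0,0.5],[0,0,0]],[[0,0,0.5],[0,0,0]],[[0,0,0.5],[0,0,0]]]' 0
python3 gp.py .5362 .3058 .06 -7.8 30 .0295 15 0
```

```text
time_s: 19.6
tcp_pos: [0.5078, 0.3099, 0.1343]
ee_rot: [[0.957, -0.134, 0.256], [-0.129, -0.991, -0.036], [0.259, 0.001, -0.966]]
wrist_force: [-1.4, -0.3, 0.9]
gripper_width: 0.114
gripper_force: 30.0
j [ 50.  25. -32.  28. -28.   8.] F [-1.4 -0.3  0.9] target [0.5085 0.3096 0.1348] shift [ 0.9  0.2 -0.3] turn [0.0007 0.0002 0.0017]
```

```bash
python3 -m pendant '[[[-2,0,-8],[0,0,0]],[[-4,0,-16],[0,0,0]],[[-7,0,-27],[0,0,0]],[[-10,0,-39],[0,0,0]],[[-6,0,-55],[0,0,0]],[[-2,0,-73],[0,0,0]],[[3,0,-91],[0,0,0]],[[8,0,-108],[0,0,0]],[[14,0,-130],[0,0,0]],[[14,0,-130],[0,0,0]]]'
python3 gp.py .45 .25 .19 -7.8 0 .0295 -15 0;python3 gp.py .44 0 .19 -12 0 .0295 -15 0
```

```text
time_s: 20.6
tcp_pos: [0.4884, 0.3144, 0.2676]
ee_rot: [[0.956, -0.133, 0.261], [-0.13, -0.991, -0.029], [0.263, -0.006, -0.965]]
wrist_force: [0.2, -0.2, -3.0]
gripper_width: 0.11
gripper_force: 30.0
j [ 54.  15. -22.  18. -47.  17.] F [ 0.2 -0.2 -3. ] target [0.4631 0.2482 0.2688] shift [-15.3  69.   -5.8] turn [-0.0061 -0.5276  0.0029]
j [ 54.  15. -22.  18. -47.  17.] F [ 0.2 -0.2 -3. ] target [ 0.4529 -0.0027  0.2688] shift [  7.6 319.   -1.2] turn [-0.0063 -0.5272  0.0771]
```

```bash
python3 -m pendant '[[[-10,17,-3],[0,-0.13,0]],[[-16,34,-5],[0,-0.26,0]],[[-20,51,-6],[0,-0.39,0]],[[-20,70,-6],[0,-0.527,0.003]],[[-15,105,-5],[-0.006,-0.527,0.01]],[[-10,145,-5],[-0.006,-0.527,0.02]],[[-5,190,-4],[-0.006,-0.527,0.035]],[[0,235,-3],[-0.006,-0.527,0.05]],[[4,280,-2],[-0.006,-0.527,0.065]],[[8,319,-1],[-0.006,-0.527,0.077]]]'
python3 gp.py .43 -.25 .18 -18.8 0 .0295 -15 0;python3 gp.py .4936 -.2834 .16 -18.8 0 .0295 -15 0 -.001
```

```text
time_s: 21.6
tcp_pos: [0.4514, -0.0061, 0.2661]
ee_rot: [[0.943, -0.21, -0.258], [-0.205, -0.978, 0.048], [-0.263, 0.007, -0.965]]
wrist_force: [1.0, -0.2, -3.5]
gripper_width: 0.107
gripper_force: 30.0
j [ 16.  13. -15.  -7. -76.  64.] F [ 1.  -0.2 -3.5] target [ 0.4425 -0.2543  0.2588] shift [ 44.3 244.5  -2.6] turn [0.0374 0.0035 0.1105]
j [ 16.  13. -15.  -7. -76.  64.] F [ 1.  -0.2 -3.5] target [ 0.5051 -0.2873  0.2388] shift [115.4 263.5  -1. ] turn [0.0374 0.0035 0.1105]
```

```bash
python3 -m pendant '[[[5,40,0],[0.005,0,0.02]],[[10,80,-1],[0.012,0,0.04]],[[20,125,-2],[0.02,0.002,0.06]],[[30,170,-2],[0.027,0.003,0.08]],[[38,210,-3],[0.034,0.003,0.1]],[[45,244,-3],[0.037,0.003,0.11]],[[80,256,-2],[0.037,0.003,0.11]],[[105,262,-1],[0.037,0.003,0.11]],[[115,263,-1],[0.037,0.003,0.11]],[[115,263,-1],[0.037,0.003,0.11]]]'
python3 gp.py .4936 -.2834 .16 -18.8 0 .0295 -15 0 -.001
```

```text
time_s: 22.6
tcp_pos: [0.5065, -0.2847, 0.2376]
ee_rot: [[0.914, -0.321, -0.248], [-0.31, -0.947, 0.084], [-0.261, -0.0, -0.965]]
wrist_force: [-0.4, 0.7, -4.0]
gripper_width: 0.115
gripper_force: 30.0
j [-14.  26.  -2.  -1. -77.  86.] F [-0.4  0.7 -4. ] target [ 0.5051 -0.2873  0.2388] shift [-0.7  2.9 -1. ] turn [0.0002 0.0027 0.0013]
```

```bash
python3 -m pendant '[[[3,3,14],[0,0.003,0.001]],[[6,3,27],[0,0.003,0.001]],[[9,3,36],[0,0.003,0.001]],[[11,3,41],[0,0.003,0.001]],[[12,3,44],[0,0.003,0.001]],[[12,3,44],[0,0.003,0.001]],[[12,3,44],[0,0.003,0.001]]]'
python3 gp.py .4936 -.2834 .113 -18.8 0 .0295 -15 0 -.001
python3 snap.py 9 wrist side
python3 - <<'E'
from sq import *;from go import tray
R=tray(-18.8,0)
for n in('wrist','side'):
    c=pickle.load(open(f'pics/{n}9.pkl','rb'));p=proj(c,[np.array([.4936,-.2834,.113])+R@[a,b,.042] for a in(-.058,.058) for b in(-.04,.04)]);print(n,p.round(1).tolist())
    squares(c,p[2:] if n=='wrist' else p,*((30,60,1200) if n=='wrist' else (10,6,60)))
a=cv2.resize(cv2.imread('pics/wrist9.png')[140:260,190:450],None,fx=2.3,fy=2.3,interpolation=cv2.INTER_CUBIC)
b=cv2.resize(cv2.imread('pics/side9.png')[100:200,385:465],None,fx=3.2,fy=3.2,interpolation=cv2.INTER_CUBIC)
o=np.zeros((596,600,3),np.uint8);o[:a.shape[0],:a.shape[1]]=a;o[276:276+b.shape[0],:b.shape[1]]=b;cv2.imwrite('pics/c9.png',o)
E
```

```text
time_s: 23.3
tcp_pos: [0.5057, -0.2879, 0.1943]
ee_rot: [[0.915, -0.322, -0.242], [-0.311, -0.947, 0.082], [-0.255, 0.0, -0.967]]
wrist_force: [-0.7, 1.1, -3.1]
gripper_width: 0.114
gripper_force: 30.0
j [-14.  29.  -5.  -1. -72.  86.] F [-0.7  1.1 -3.1] target [ 0.5051 -0.2873  0.1918] shift [-0.  -0.4  2.6] turn [ 0.0007 -0.0037  0.0006]
wrist [[385.7, 336.8], [256.7, 336.8], [417.8, 170.8], [223.9, 170.7]]
[417.8 170.8] []
[223.9 170.7] []
side [[456.5, 133.8], [434.2, 146.8], [421.7, 112.1], [399.6, 123.7]]
[456.5 133.8] [(np.float64(447.2), np.float64(141.0), 3.5, 2.5), (np.float64(447.2), np.float64(141.1), 3.2, 2.5), (np.float64(447.4), np.float64(140.8), 2.8, 4.0), (np.float64(447.5), np.float64(140.6), 4.2, 3.0), (np.float64(457.2), np.float64(133.9), 4.1, 3.7)]
[434.2 146.8] [(np.float64(441.4), np.float64(154.0), 3.5, 4.8)]
[421.7 112.1] []
[399.6 123.7] []
```

View pics/c9.png

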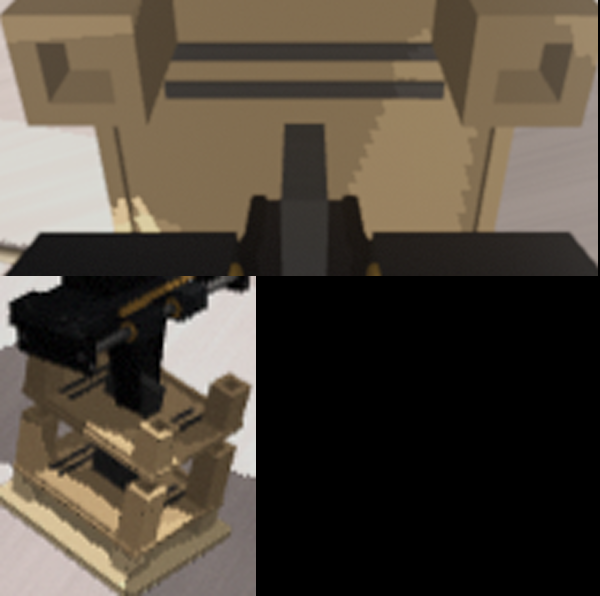

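The wrist view shows the sockets at (223,172) and (422.6,172). The side view shows the shallow tray level, directly above the deep tray's posts. Working out the offset in the hand.

```bash
python3 - <<'E'
from h import *;from go import tray
from scipy.optimize import least_squares
R=tray(-18.8,0)
for tag,o,ph,obs in(('6',[.4936,-.2834,.049],.062,[(435,190),(210.5,190)]),('9',[.4936,-.2834,.113],.042,[(422.6,171.7),(223,171.7)])):
    c=pickle.load(open(f'pics/wrist{tag}.pkl','rb'))
    f=lambda d:(proj(c,[np.array(o)+R@(np.array([.058+d[0],b+d[1],ph+d[2]])) for b in(-.04,.04)])-obs).ravel()
    s=least_squares(f,[0,0,0],x_scale=1e-3);print(tag,(s.x*1e3).round(2),s.fun.round(1))
E
```

```text
6 [ 2.54 -0.33 -0.87] [-0.  0.  0. -0.]
9 [ 1.29 -0.78  3.29] [-0.   0.1  0.  -0.1]
```

```bash
python3 -m pendant '[[[-1.4,-0.6,0.4],[0,-0.004,0]],[[-0.6,-0.6,3.4],[0,-0.004,0]],[[0.2,-0.6,6.4],[0,-0.004,0]],[[0.9,-0.6,9],[0,-0.004,0]],[[1.3,-0.6,10.3],[0,-0.004,0]],[[1.5,-0.6,11],[0,-0.004,0]],[[1.5,-0.6,11],[0,-0.004,0]]]'
python3 gp.py .4936 -.2834 .098 -18.8 0 .0295 -15 0 -.001
```

```text
time_s: 24.1
tcp_pos: [0.5043, -0.2869, 0.1827]
ee_rot: [[0.914, -0.322, -0.246], [-0.311, -0.947, 0.083], [-0.26, 0.0, -0.966]]
wrist_force: [-0.1, -0.4, -2.9]
gripper_width: 0.113
gripper_force: 30.0
j [-14.  29.  -5.  -1. -70.  86.] F [-0.1 -0.4 -2.9] target [ 0.5051 -0.2873  0.1768] shift [2.4 0.2 5.5] turn [0.0006 0.0014 0.0005]
```

```bash
python3 -m pendant '[[[0.2,0,1],[0,0,0]],[[0.5,0,2],[0,0,0]],[[0.8,0,3],[0,0,0]],[[1,0,4],[0,0,0]],[[1.1,0,4.4],[0,0,0]],[[1.1,0,4.4],[0,0,0]]]'
python3 gp.py .4936 -.2834 .098 -18.8 0 .0295 -15 0 -.001
```

```text
time_s: 24.7
tcp_pos: [0.5042, -0.2868, 0.1782]
ee_rot: [[0.914, -0.322, -0.246], [-0.311, -0.947, 0.083], [-0.26, 0.0, -0.966]]
wrist_force: [1.2, -0.2, -3.8]
gripper_width: 0.113
gripper_force: 30.0
j [-14.  29.  -6.  -1. -70.  86.] F [ 1.2 -0.2 -3.8] target [ 0.5051 -0.2873  0.1768] shift [1.4 0.2 1.1] turn [0.0005 0.0014 0.0005]
```

```bash
python3 -m pendant '[[[0.1,0,0.5],[0,0,0]],[[0.3,0,1],[0,0,0]],[[0.4,0,1.5],[0,0,0]],[[0.5,0,1.8],[0,0,0]],[[0.5,0,1.8],[0,0,0]]]'
python3 gp.py .4936 -.2834 .098 -18.8 0 .0295 -15 0 -.001
```

```text
time_s: 25.2
tcp_pos: [0.5043, -0.2868, 0.177]
ee_rot: [[0.914, -0.322, -0.246], [-0.311, -0.947, 0.083], [-0.26, 0.001, -0.966]]
wrist_force: [-1.4, 1.0, 0.3]
gripper_width: 0.114
gripper_force: 30.0
j [-14.  30.  -6.  -1. -70.  86.] F [-1.4  1.   0.3] target [ 0.5051 -0.2873  0.1768] shift [ 1.   0.2 -0.1] turn [0.0007 0.001  0.0006]
```

```bash
python3 -m pendant '[[[0.1,0,0.3],[0,0,0]],[[0.2,0,0.6],[0,0,0]],[[0.2,0,0.8],[0,0,0]],[[0.2,0,0.8],[0,0,0]]]'
python3 -m pendant '[[[0,0,0],[0,0,0]],[[0,0,0],[0,0,0]],[[0,0,0],[0,0,0]],[[0,0,0],[0,0,0]],[[0,0,0],[0,0,0]]]' 0.5
```

```text
time_s: 25.6
tcp_pos: [0.5043, -0.2868, 0.1769]
ee_rot: [[0.914, -0.321, -0.246], [-0.31, -0.947, 0.083], [-0.26, 0.001, -0.966]]
wrist_force: [-2.2, 2.0, 5.1]
gripper_width: 0.112
gripper_force: 30.0
time_s: 26.1
tcp_pos: [0.5042, -0.2869, 0.1755]
ee_rot: [[0.914, -0.322, -0.246], [-0.311, -0.947, 0.083], [-0.26, 0.0, -0.966]]
wrist_force: [0.4, 0.4, -0.0]
gripper_width: 0.459
gripper_force: 0.0
```

Seated and released. Backing away and measuring.

```bash
python3 -m pendant '[[[0,0,-8],[0,0,0]],[[0,0,-20],[0,0,0]],[[0,0,-40],[0,0,0]],[[0,0,-65],[0,0,0]],[[0,0,-90],[0,0,0]],[[0,0,-120],[0,0.13,0]],[[0,0,-120],[0,0.26,0]],[[0,0,-120],[0,0.26,0]],[[0,0,-120],[0,0.26,0]],[[0,0,-120],[0,0.26,0]]]' 0.5
python3 snap.py 10 wrist side top
python3 - <<'E'
from sq import *;from go import tray
R=tray(-18.8,0)
for n in('wrist','side','top'):
    c=pickle.load(open(f'pics/{n}10.pkl','rb'))
    for nm,z in(('shallow',.14),('deep',.098)):
        if nm=='deep' and n!='side':continue
        p=proj(c,[np.array([.4936,-.2834,z])+R@[a,b,0] for a in(-.058,.058) for b in(-.04,.04)]);print(n,nm)
        squares(c,p,*((24,60,900) if n=='wrist' else (10,6,60)))
E
```

```text
time_s: 27.1
tcp_pos: [0.5341, -0.2969, 0.291]
ee_rot: [[0.947, -0.322, -0.006], [-0.322, -0.947, 0.001], [-0.006, 0.0, -1.0]]
wrist_force: [-0.1, 0.9, -0.0]
gripper_width: 0.498
gripper_force: 0.0
wrist shallow
[363.5 296.4] []
[281.  296.4] []
[369.2 180.9] [(np.float64(369.2), np.float64(182.2), 13.5, 15.0), (np.float64(369.2), np.float64(182.2), 15.5, 14.0), (np.float64(369.2), np.float64(182.4), 13.8, 15.5), (np.float64(369.2), np.float64(182.4), 16.0, 14.2), (np.float64(369.4), np.float64(182.4), 14.8, 16.2), (np.float64(369.4), np.float64(182.4), 16.8, 15.2)]
[275.4 180.9] []
side shallow
[455.3 138.7] []
[433.1 151.7] [(np.float64(433.7), np.float64(152.7), 3.5, 2.7), (np.float64(433.8), np.float64(152.7), 3.1, 2.6), (np.float64(433.9), np.float64(152.8), 3.7, 3.0), (np.float64(433.9), np.float64(152.8), 3.9, 3.4), (np.float64(433.9), np.float64(152.9), 5.5, 4.9), (np.float64(434.0), np.float64(152.9), 4.4, 4.1), (np.float64(440.5), np.float64(158.8), 4.0, 4.5), (np.float64(440.6), np.float64(158.9), 3.8, 4.2), (np.float64(440.6), np.float64(159.0), 3.5, 4.2), (np.float64(440.8), np.float64(159.0), 3.5, 4.0), (np.float64(440.8), np.float64(159.1), 3.2, 4.0), (np.float64(440.9), np.float64(159.2), 3.0, 3.8)]
[420.8 116.9] [(np.float64(421.9), np.float64(117.9), 3.7, 3.2), (np.float64(422.1), np.float64(117.9), 3.2, 2.7), (np.float64(425.1), np.float64(116.9), 2.8, 2.8)]
[398.9 128.5] []
side deep
[451.9 151.8] []
[430.2 164.8] []
[418.5 129.9] []
[397.  141.6] []
top shallow
[459.8 273.1] [(np.float64(459.9), np.float64(273.6), 6.7, 7.0), (np.float64(459.9), np.float64(273.6), 7.2, 7.4), (np.float64(466.8), np.float64(274.9), 4.2, 4.0)]
[422.9 260.5] []
[476.5 220.2] []
[439.8 207.9] []
```

The shallow sockets match the fully seated prediction, with the same constant side-camera offset of about 1 px that the hearth and deep tray showed. The stack is level and home, and the gripper is clear. Handing in.

```bash
python3 -c "
from station import r
print(r.finish_job())"
```

```text
the job is handed in; nothing more can be done
None
```

The deep tray is on the hearth and the shallow tray is on the deep one. The camera checks put both level and fully home to within about 1 mm, the stack stands free, and I handed the job in at about 27 s with no sign of having touched anything else.

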